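# Fit the bayonet lid of the sample mill and hold it at the half-turn pulse position

### The arm

A 7-joint arm with a two-finger parallel gripper is mounted at the origin on a cart in front of the work surface, level with it; the furniture and walls round the work are solid. World frame = base frame: x ahead of the robot, y to its left, z up, the work surface at z = 0. Lengths are in m, angles in degrees, forces in N, time in s.
With the tool pointing down it reaches from about 0.425 to 0.825 m from the base axis. Payload 3.6 kg.
Tool frame: the origin (TCP) lies between the finger pads; the fingertips stand 22 mm ahead of it and the grasp point (between the pads) lies 3 mm ahead of it; z points along the fingers, y is the direction in which the jaws open and shut (so a half turn about z gives the same grasp; the last joint's range is limited). The gripper opens to 93 mm and grips with 3 to 60 N. Pads are 15 mm wide; open, the fingers measure 128 mm over their backs; the gripper's body (75 mm by 188 mm) begins 65 mm behind the grasp point.
Start: joints at [-72.794, 35.231, -0.722, 81.555, 0.464, 63.22, -2.315], TCP at [0.209, 0.616, 0.241] pointing down, gripper open.
Joint ranges: [-178.69, 178.69], [-17.37, 117.87], [-77.05, 75.6], [15.02, 138.74], [-78.02, 258.01], [0.78, 113.62], [-162.83, 162.83]. Speed limits (degrees/s): [159.86, 159.86, 180, 180, 180, 180, 180].

### API

Orientations are given as a 3x3 rotation matrix whose columns are the frame's x, y, z axes.
In Python, from cell import manip gives the robot as it stands. The module is installed in compiled form; this text tells all that it offers.
- The arm moves only by the tool send_rows, never from a script. Its arguments are lists of equal length, an entry for each row: "jaw": the opening, from 0 (shut) to 1 (fully open); "linear": the shift along the world's x, y, z in units of 25 cm (1.0 is 25 cm), a list of three; "yaw": the turn about the world's z in units of pi/2 rad (1.0 is pi/2 rad). A call has 1 to 20 rows; each row is the pose to reach, as a shift and turn from the pose measured when the call began; what a row does not reach only later rows make up. A row lasts 1/10 s, in which the tool goes at most 50 mm and 8.59 degrees, less where a joint would pass 70% of its speed; a pose out of reach is approached as far as the arm can. A call with a number of a shift or a turn outside -1 to 1 is refused whole. A call with a gripper value outside its range is refused whole. The fingers move at their own pace and stop on an object; "force" is the grip in N (left out, the last holds). Time passes only in rows, so rows that repeat a pose let the fingers close. It gives the time, the measured TCP pose, the force and the opening at its end, in the units of the state.
- manip.sense(): the state, without advancing time (a new reading comes with each control period).
- manip.snapshot(name): name is "scene" or "top"; returns a dict with "frame" (480x640x3 uint8, blue, green, red), "z_map" (480x640 float32, m along the optical axis (not along the pixel's ray), 0 where there is no reading), "fx", "fy", "cx", "cy" (pixels), "world_from_camera" (4x4, takes a point from camera to world coordinates). Camera axes: x right, y down, z forward; pixel columns grow to the right and rows downward; lengths in m; the calibration is good to about 2 mm. A picture is of the moment at which its call begins.
- manip.close_job(): hands the job in, once; it reports no verdict.
The state is a dict: "time_s": time; "q": joint angles; "joint_vel": joint speeds; "tau": joint torques, N m; "eef_pos": TCP position; "eef_rot": TCP orientation; "force": force on the tool from outside, world axes, zero at the start; "wrist_torque": the same for the moment, N m; "width": opening from 0.0 (shut) to 1.0 (fully open).
Only numpy, scipy, OpenCV 4.12 (cv2) and the standard library are available. Lean on these libraries where they do the work, as an engineer would, in place of code of your own. Each camera call takes 0.05 s, during which the arm holds its last target.

### The job

By its front handle, raise the drum of the small sample mill, which is tipped forward, upright against its stop, then set the loose blue bayonet lid fully home in it, with the lid's white pointers at the drum's white marks. Twist the lid clockwise (seen from above) until its pointers stand at the green half-turn marks, well before the red marks where it clicks locked, and finish while still holding it there by its grip, because its spring would turn it back. Leave the other things on the bench where they are.

Things in the scene. Friction and masses are not known exactly. Their poses are not given: they have to be found in the camera images.
- mill: The fixed sample mill: white base plate 150 x 160 mm, 22 mm high, two yoke arms (outer faces at y = -66 and +66 mm, tops 98 mm above the bench), aluminium drum between them. Origin on the bench under the middle of the tilt axis, which lies 78 mm up along y. z up, x from the mill's front to its back. The drum tips forward, toward -x
- mill_tilt (a joint): Tilt of the drum in rad: 0 = upright against its stop, positive = tipped forward toward -x of the mill, at most 0.6 at the start. The hinge is stiff (about 0.15 N m of friction) and stays where it is left; lifting the handle with some 2 N rights it. Pushing level against the front of the rim jams
- handle (a point): Grip point on the drum's front handle: a round steel rod 12 mm thick with a black ball of 20 mm at its end, standing out forward from the drum. The point lies 90 mm in front of the drum's axis and 25 mm above the tilt axis when upright (103 mm over the bench) and swings round the tilt axis with the drum; the rod runs along x here, the ball is 22 mm further out
- collar (a point): Centre of the drum's mouth in the plane of its rim, 50 mm from the tilt axis; moves with the drum. z = drum axis, out of the mouth; x as the mill's x when upright. Drum outside radius 46 mm. Inside the rim a lip 6 mm thick, bore radius 31 mm, with two notches (18 mm wide, out to radius 38 mm) at +x and -x, marked white on the rim
- lip_channel (a point): Point on the drum axis 10.5 mm below the rim: half-way up the channels under the lip, in which the lugs of the seated lid turn clockwise seen from above. The lid can turn 5 to 8 degrees the other way before it meets a stop. The lid fits either way round (half a turn makes no difference)
- half_mark (a point): One of the two green half-turn marks on the rim, radius 43 mm, 45 degrees (0.785 rad) clockwise seen from above from the white mark on the -x side; the other green one is opposite. Red lock marks lie 88 degrees clockwise from the white ones
- switch_ring (a joint): Turn (rad) of the sprung ring in the drum that the lid's lugs push: 0 at rest; the lugs meet it after about 0.19 rad of lid twist, then it turns along and reads about 0.59 with the lid at the half-turn marks. It pushes back with 0.03 N m plus 0.09 N m per rad. The lock's spring catches begin to touch the lugs near a reading of 0.8
- lid_grip (a point): Centre of the grip bar of the loose blue lid (about 90 g), which starts upright on the bench, this point 32 mm up. Bar 52 mm long (x), 22 mm thick (y), from 13 mm below to 12 mm above this point, on a disc of radius 39 mm, 6 mm thick, with white pointers at +x and -x. Fully home, the disc lies on the rim and this point is 19 mm beyond the collar point along the drum axis
- lid_foot (a point): Centre of the lid's underside, 32 mm below the centre of the grip bar; same axes. Spigot of radius 28 mm with a chamfered foot, 13 mm high up to the disc; at its foot two lugs, 10 mm wide (y) and 5 mm high, stand out to radius 35 mm at +x and -x, in line with the pointers and the grip bar
- timer: bystander: white lab timer, 66 x 66 x 18 mm, origin at the centre of its underside
- reagent: bystander: reagent bottle with white cap, 47 x 48 x 88 mm, origin at the centre of its underside
- dropper: bystander: black dropper bottle with yellow cap, 40 x 40 x 84 mm, origin at the centre of its underside
- marker: bystander: red marker lying on the bench, 135 x 13 x 14 mm, long along its x, origin at the centre of its underside
Not all that is in view belongs to the job. Of the things that look like the part that bears lid_grip, the largest one is meant.

How it is judged:
By the outcome, as a careful person would: the job done as asked, in the order asked, and still so for the second after the job is handed in, while the arm keeps its last pose, push and grip.
It also fails if it takes over 67 s, if anything falls off the work surface, if the arm or the gripper's body presses on something with over 40 N, if the wrist force passes 120 N, or if a joint passes its speed limit or range.

## Working session

There is one attempt and no reset: what is moved stays moved. The work goes in short steps, Python scripts to look and compute and a tool call to move; the robot and the scene stay as the last step left them, time stands still between calls to the robot, and variables do not carry over. Pictures are saved under pics/ and viewed, and the job is handed in when it is done.

Besides the shell and the picture viewer there is one more tool, called after "Emit:" by a JSON object that holds its "api" and its "payload", one argument or row to a line. send_rows: Moves the arm, as the interface text tells. Its arguments: {"type":"object","properties":{"jaw":{"type":"array"},"linear":{"type":"array"},"yaw":{"type":"array"},"force":{"type":"number"}},"required":["jaw","linear","yaw"]}

```bash
mkdir -p pics
cat > h.py <<'E'
import numpy as np, cv2
from cell import manip
def snap(n,f):
    s=manip.snapshot(n); cv2.imwrite('pics/'+f,s['frame']); np.savez('pics/'+f[:-4]+'.npz',**s); return s
def load(f):
    return dict(np.load('pics/'+f+'.npz'))
def pt(s,u,v,d=None):
    d=s['z_map'][int(v),int(u)] if d is None else d
    p=np.array([(u-s['cx'])/s['fx']*d,(v-s['cy'])/s['fy']*d,d,1]); return (s['world_from_camera']@p)[:3]
def plane(s,u,v,z):
    T=s['world_from_camera'];r=T[:3,:3]@np.array([(u-s['cx'])/s['fx'],(v-s['cy'])/s['fy'],1]);o=T[:3,3]
    return o+r*(z-o[2])/r[2]
def cloud(s):
    z=s['z_map'];v,u=np.mgrid[:480,:640]
    P=np.stack([(u-s['cx'])/s['fx']*z,(v-s['cy'])/s['fy']*z,z],-1)
    return P@s['world_from_camera'][:3,:3].T+s['world_from_camera'][:3,3]
def st():
    s=manip.sense()
    for k in ['time_s','q','eef_pos','eef_rot','force','wrist_torque','width']: print(k,np.round(s[k],4).tolist())
E
python3 - <<'E'
from h import *
st()
for n in ['scene','top']:
    s=snap(n,n+'0.png');print(s['fx'],np.round(s['world_from_camera'],3).tolist())
E
```

```text
time_s 0.0
q [-72.7944, 35.2892, -0.7237, 81.6376, 0.4664, 63.2205, -2.3135]
eef_pos [0.2084, 0.6149, 0.2395]
eef_rot [[-0.9471, 0.3209, -0.0007], [0.3209, 0.9471, -0.0024], [-0.0001, -0.0025, -1.0]]
force [-0.4335, 0.6234, -0.4261]
wrist_torque [0.0795, 0.0056, -0.016]
width 0.999
624.7735336495397 [[0.849, -0.348, 0.399, -0.151], [-0.529, -0.58, 0.62, -1.031], [0.016, -0.737, -0.676, 1.235], [0.0, 0.0, 0.0, 1.0]]
624.0293504347919 [[0.016, -0.993, 0.116, 0.363], [-1.0, -0.017, -0.009, 0.008], [0.011, -0.116, -0.993, 1.568], [0.0, 0.0, 0.0, 1.0]]
```

View pics/scene0.png

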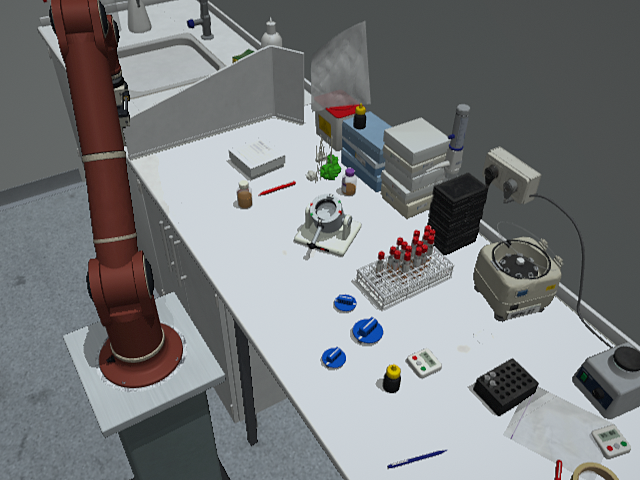

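View pics/top0.png

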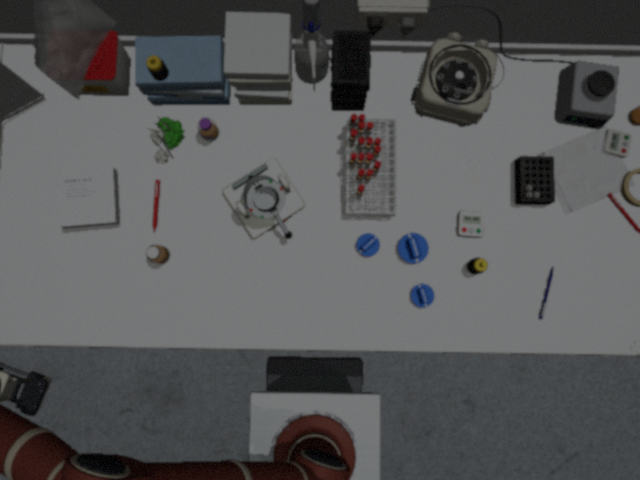

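Three blue lids: the largest is at top (412,248) / scene (367,331). The mill is at top (264,198), with its handle ball at (286,235). I'll zoom in next.

Run:
```python
from h import *
s=load('top0');t=load('scene0')
a=cv2.resize(s['frame'][150:260,210:310],(600,660)[:2],interpolation=cv2.INTER_CUBIC)
cv2.imwrite('pics/a.png',cv2.resize(s['frame'][150:250,210:310],(590,590),interpolation=3))
cv2.imwrite('pics/b.png',cv2.resize(t['frame'][180:265,280:380],(700,595),interpolation=3))
hsv=cv2.cvtColor(s['frame'],cv2.COLOR_BGR2HSV)
for nm,x in (('top',s),('scene',t)):
    hsv=cv2.cvtColor(x['frame'],cv2.COLOR_BGR2HSV)
    m=cv2.inRange(hsv,(100,120,60),(125,255,255))
    n,l,stt,c=cv2.connectedComponentsWithStats(m)
    for i in range(1,n):
        if stt[i,4]>100: print(nm,stt[i],c[i],pt(x,*c[i]))
C=cloud(s)
cv2.imwrite('pics/c.png',cv2.resize(np.hstack([s['frame'][225:275,385:440],t['frame'][305:355,340:395]]),(800,364),interpolation=3))
```

```text
top [357 234  22  22 335] [367.40895522 244.62985075] [ 0.51423755 -0.12398476  0.03478184]
top [398 234  30  29 566] [412.53710247 247.90989399] [ 0.50684275 -0.23370904  0.04668916]
top [411 285  23  22 322] [421.71118012 295.08695652] [ 0.39218518 -0.25658639  0.04250735]
scene [334 295  23  16 239] [344.93723849 302.958159  ] [ 0.50936257 -0.13297237  0.01979848]
scene [353 317  30  26 540] [367.62962963 330.72037037] [ 0.49454897 -0.25492878  0.04105882]
scene [322 347  24  21 341] [333.6686217  357.60997067] [ 0.38282142 -0.27363302  0.02978464]
scene [388 450  58  18 147] [417.91156463 458.24489796] [ 0.40132694 -0.57691148  0.0084232 ]
```

View pics/a.png

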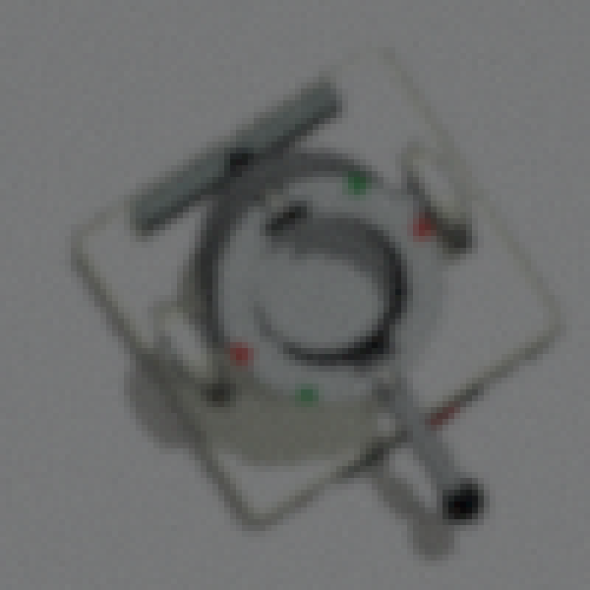

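View pics/b.png

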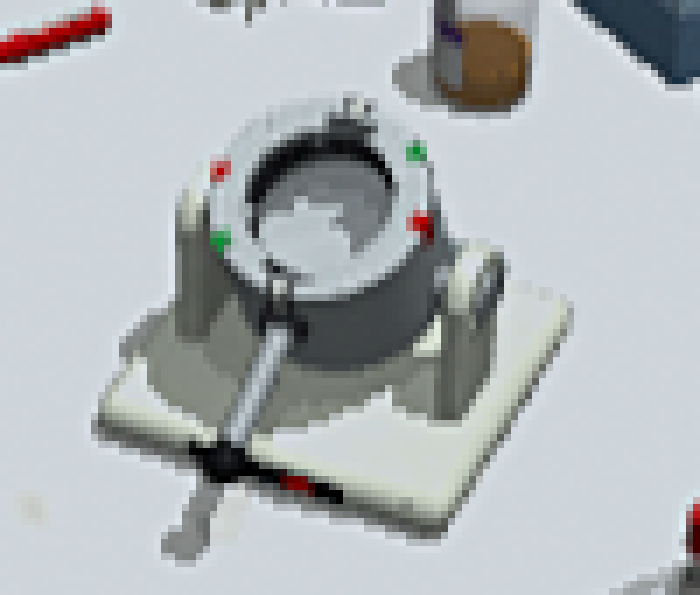

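View pics/c.png

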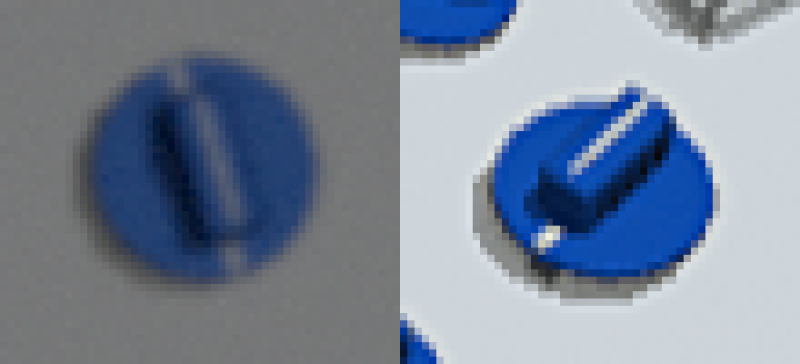

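Run:
```python
from h import *
s=load('top0');t=load('scene0')
for x,y in ((385,50),(72,250),(258,525),(562,322)):
    u,v=210+x/5.9-.5,150+y/5.9-.5; print('corner',plane(s,u,v,.022), plane(s,u,v,0))
# lid
for nm,x,box in (('top',s,(225,275,385,440)),('scene',t,(310,350,348,390))):
    f=x['frame'];hsv=cv2.cvtColor(f,cv2.COLOR_BGR2HSV)
    m=cv2.inRange(hsv,(100,120,40),(125,255,255));M=np.zeros_like(m);M[box[0]:box[1],box[2]:box[3]]=m[box[0]:box[1],box[2]:box[3]]
    M=cv2.morphologyEx(M,cv2.MORPH_CLOSE,np.ones((5,5)))
    c=max(cv2.findContours(M,0,1)[0],key=cv2.contourArea)
    P=np.array([plane(x,u,v,.018)[:2] for u,v in c[:,0]]).astype(np.float32)
    print(nm,cv2.minEnclosingCircle(P), P.min(0),P.max(0))
# pointers
cr=lambda u,v:(385+u*55/400-.5,225+v*50/364-.5)
for a,b in ((177,73),(234,262)): print('ptr top',plane(s,*cr(a,b),.019))
for a,b in ((197,100),(233,222)): print('bar top',plane(s,*cr(a,b),.044))
c2=lambda u,v:(340+(u-400)*55/400-.5,305+v*50/364-.5)
print('ptr scene',plane(t,*c2(547,237),.019),plane(t,*c2(632,90),.019))
for a,b in ((573,170),(643,103)): print('bar scene',plane(t,*c2(a,b),.044))
# mill marks
print('ball depth',pt(s,210+462/5.9,150+500/5.9),pt(t,280+222/7,180+460/7))
for n,(x,y) in dict(wf=(385,400),g1=(307,396),r1=(240,354),g2=(357,182),r2=(424,227)).items():
    print(n,'top',pt(s,210+x/5.9,150+y/5.9))
for n,(x,y) in dict(wf=(280,285),g1=(220,240),r1=(220,170),g2=(416,152),r2=(422,224),wb=(357,108)).items():
    print(n,'scene',pt(t,280+x/7,180+y/7))
# bench calibration
C=cloud(s);print('bench z top',np.median(C[260:330,200:340,2]))
C=cloud(t);print('bench z scene',np.median(C[270:290,330:340,2]))
```

```text
corner [0.73155841 0.11075265 0.022     ] [0.73680022 0.11221637 0.        ]
corner [0.64232491 0.24163919 0.022     ] [0.6462967  0.24496576 0.        ]
corner [0.52609916 0.15935267 0.022     ] [0.52841675 0.1615081  0.        ]
corner [0.61497865 0.03278538 0.022     ] [0.61856123 0.03313943 0.        ]
top ((0.5101552605628967, -0.23795323073863983), 0.03734847530722618) [ 0.47416833 -0.27447897] [ 0.5447091  -0.20190835]
scene ((0.5090219378471375, -0.23584581911563873), 0.04302380979061127) [ 0.46862942 -0.27775344] [ 0.5459277 -0.2007125]
ptr top [ 0.54291726 -0.22888911  0.019     ]
ptr top [ 0.47817929 -0.2483786   0.019     ]
bar top [ 0.53094923 -0.23183326  0.044     ]
bar top [ 0.48981628 -0.2439348   0.044     ]
ptr scene [ 0.47775862 -0.24708449  0.019     ] [ 0.54141451 -0.20785174  0.019     ]
bar scene [ 0.48903868 -0.24373365  0.044     ]
bar scene [ 0.52699188 -0.23158679  0.044     ]
ball depth [0.53238551 0.07064023 0.06246485] [0.53175642 0.07173665 0.05272691]
wf top [0.57055168 0.10200387 0.08249911]
g1 top [0.56768421 0.13136227 0.11075443]
r1 top [0.58160836 0.1568122  0.12762135]
g2 top [0.64946027 0.11162093 0.13772692]
r2 top [0.63435197 0.08549672 0.12473197]
wf scene [0.5746692  0.09821512 0.1067683 ]
g1 scene [0.56724132 0.13222764 0.10916562]
r1 scene [0.58320092 0.15855577 0.12073109]
g2 scene [0.64715664 0.1113786  0.1362305 ]
r2 scene [0.63328581 0.08494535 0.12304415]
wb scene [0.63645906 0.13932259 0.14430093]
bench z top 0.0009883994006990582
bench z scene 0.0002580606709934319
```

Emit:
{"api": "send_rows", "payload": {
  "jaw": [0.5,0.5,0.5,0.5,0.5,0.5],
  "linear": [
    [0.15,-0.15,0],
    [0.25,-0.33,0],
    [0.33,-0.5,0],
    [0.4,-0.65,0],
    [0.454,-0.71,0],
    [0.454,-0.71,0]
  ],
  "yaw": [-0.09,-0.18,-0.27,-0.36,-0.45,-0.468],
  "force": 20
}}

```text
time_s: 0.7
eef_pos: [0.3247, 0.434, 0.2397]
eef_rot: [[-0.48, 0.877, -0.001], [0.877, 0.48, -0.003], [-0.003, -0.002, -1.0]]
force: [-1.0, -0.1, 0.2]
width: 0.535
```

Emit:
{"api": "send_rows", "payload": {
  "jaw": [0.5,0.5,0.5,0.5,0.5,0.5,0.5,0.5],
  "linear": [
    [0.09,-0.14,0],
    [0.18,-0.28,0],
    [0.27,-0.42,0],
    [0.36,-0.56,0],
    [0.45,-0.7,0],
    [0.54,-0.82,0],
    [0.62,-0.92,0],
    [0.66,-0.98,0]
  ],
  "yaw": [-0.09,-0.18,-0.27,-0.36,-0.45,-0.54,-0.63,-0.72]
}}

```text
time_s: 1.5
eef_pos: [0.4911, 0.1886, 0.2396]
eef_rot: [[0.593, 0.805, -0.002], [0.805, -0.593, -0.001], [-0.002, -0.001, -1.0]]
force: [-0.8, 0.1, 0.8]
width: 0.499
```

Run:
```python
from h import *
s=load('top0');t=load('scene0')
# yoke arms
a=lambda x,y:(210+x/5.9-.5,150+y/5.9-.5); b=lambda x,y:(280+x/7-.5,180+y/7-.5)
print(plane(s,*a(436,185),.098),plane(s,*a(188,333),.098), plane(t,*b(480,262),.096),plane(t,*b(196,197),.096))
```

```text
[0.65794101 0.08368666 0.098     ] [0.59547945 0.1822903  0.098     ] [0.65926851 0.08213429 0.096     ] [0.58161001 0.17748792 0.096     ]
```

Emit:
{"api": "send_rows", "payload": {
  "jaw": [0.5,0.5,0.5,0.5,0.5],
  "linear": [
    [0.1,-0.17,0],
    [0.2,-0.34,-0.05],
    [0.232,-0.426,-0.2],
    [0.232,-0.426,-0.38],
    [0.232,-0.426,-0.38]
  ],
  "yaw": [-0.09,-0.18,-0.209,-0.209,-0.209]
}}

```text
time_s: 2.0
eef_pos: [0.5451, 0.0839, 0.1389]
eef_rot: [[0.819, 0.574, -0.016], [0.574, -0.819, -0.001], [-0.013, -0.008, -1.0]]
force: [-1.2, 1.0, 0.3]
width: 0.497
```

Run:
```python
from h import *
st()
for n in ['scene','top']: s=snap(n,n+'1.png')
s=load('top1');t=load('scene1')
cv2.imwrite('pics/d.png',cv2.resize(np.hstack([s['frame'][150:280,200:330],t['frame'][150:280,250:380]]),(800,400),interpolation=3))
```

```text
time_s 2.0
q [-30.3851, 37.0991, 30.9299, 104.759, -25.4915, 46.1501, -41.2515]
eef_pos [0.5451, 0.0839, 0.1389]
eef_rot [[0.8189, 0.5737, -0.0157], [0.5738, -0.819, -0.0009], [-0.0134, -0.0083, -0.9999]]
force [-1.1918, 0.9964, 0.3408]
wrist_torque [0.0089, 0.1776, -0.0555]
width 0.4967
```

View pics/d.png

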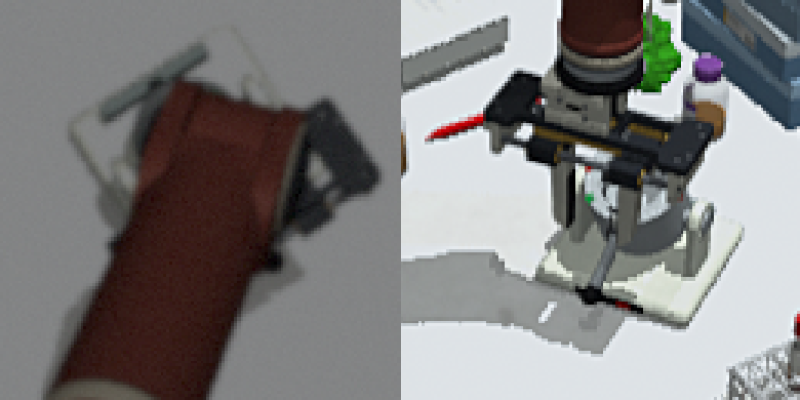

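The left view shows the arm covering the handle. The right view shows the fingers straddling the rod, with the long side of the body along the jaws. I'll descend onto the rod and grip it.

Emit:
{"api": "send_rows", "payload": {
  "jaw": [0.5,0.5,0.5,0.5,0,0,0,0,0,0],
  "linear": [
    [0.016,-0.008,-0.1],
    [0.016,-0.008,-0.2],
    [0.016,-0.008,-0.29],
    [0.016,-0.008,-0.29],
    [0.016,-0.008,-0.29],
    [0.016,-0.008,-0.29],
    [0.016,-0.008,-0.29],
    [0.016,-0.008,-0.29],
    [0.016,-0.008,-0.29],
    [0.016,-0.008,-0.29]
  ],
  "yaw": [0,0,0,0,0,0,0,0,0,0],
  "force": 15
}}

```text
time_s: 3.1
eef_pos: [0.5523, 0.0847, 0.0717]
eef_rot: [[0.818, 0.576, -0.006], [0.576, -0.818, 0.004], [-0.003, -0.007, -1.0]]
force: [-1.6, 4.2, 2.0]
width: 0.126
```

Emit:
{"api": "send_rows", "payload": {
  "jaw": [0,0,0,0,0,0,0,0,0],
  "linear": [
    [-0.002,-0.002,0.02],
    [-0.004,-0.003,0.04],
    [-0.005,-0.003,0.06],
    [-0.005,-0.003,0.08],
    [-0.005,-0.003,0.1],
    [-0.005,-0.003,0.12],
    [-0.002,-0.002,0.14],
    [0,0,0.15],
    [0,0,0.15]
  ],
  "yaw": [0,0,0,0,0,0,0,0,0],
  "force": 20
}}

```text
time_s: 4.0
eef_pos: [0.5524, 0.0848, 0.1099]
eef_rot: [[0.818, 0.576, -0.006], [0.576, -0.818, 0.004], [-0.002, -0.007, -1.0]]
force: [0.8, 2.9, 0.3]
width: 0.12
```

Emit:
{"api": "send_rows", "payload": {
  "jaw": [0,0,0,0,0],
  "linear": [
    [0,0,0.012],
    [0,0,0.024],
    [0,0,0.036],
    [0,0,0.036],
    [0,0,0.036]
  ],
  "yaw": [0,0,0,0,0]
}}

```text
time_s: 4.5
eef_pos: [0.552, 0.0846, 0.1159]
eef_rot: [[0.818, 0.576, -0.007], [0.576, -0.818, 0.002], [-0.005, -0.005, -1.0]]
force: [5.4, 1.9, -21.2]
width: 0.122
```

Run:
```python
from h import *
st()
t=snap('scene','scene2.png')
cv2.imwrite('pics/e.png',cv2.resize(t['frame'][150:270,260:380],(600,600),interpolation=3))
```

```text
time_s 4.5
q [-29.2633, 39.1255, 29.5026, 105.1526, -27.1585, 43.2901, -39.8017]
eef_pos [0.552, 0.0846, 0.1159]
eef_rot [[0.8176, 0.5758, -0.0071], [0.5758, -0.8176, 0.0017], [-0.0049, -0.0055, -1.0]]
force [5.4274, 1.8692, -21.168]
wrist_torque [0.3531, -1.1386, -0.0952]
width 0.122
```

View pics/e.png

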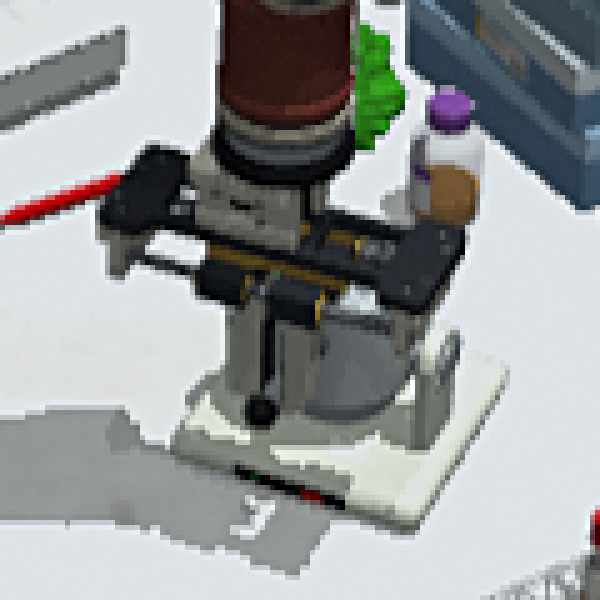

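The drum is against its stop (-21 N reaction at full height). I'll release and rise.

Emit:
{"api": "send_rows", "payload": {
  "jaw": [0.4,0.4,0.4,0.4,0.45,0.45,0.45,0.45,0.45,0.45,0.45,0.45],
  "linear": [
    [0,0,0],
    [0,0,0],
    [0,0,0],
    [0,0,0.1],
    [0,0,0.25],
    [0,0,0.4],
    [-0.02,-0.15,0.5],
    [-0.05,-0.35,0.54],
    [-0.08,-0.55,0.54],
    [-0.11,-0.75,0.54],
    [-0.14,-0.9,0.54],
    [-0.14,-0.95,0.54]
  ],
  "yaw": [0,0,0,0,0,0,-0.05,-0.1,-0.15,-0.2,-0.207,-0.207]
}}

```text
time_s: 5.75
eef_pos: [0.5146, -0.1596, 0.2528]
eef_rot: [[0.962, 0.275, -0.005], [0.275, -0.962, -0.0], [-0.005, -0.001, -1.0]]
force: [0.3, 0.2, -0.5]
width: 0.45
```

Run:
```python
from h import *
st()
for n in ['scene','top']: s=snap(n,n+'3.png')
s=load('top3');t=load('scene3')
cv2.imwrite('pics/f.png',np.hstack([cv2.resize(s['frame'][150:250,210:310],(400,400),interpolation=3),cv2.resize(t['frame'][170:270,280:380],(400,400),interpolation=3)]))
cv2.imwrite('pics/g.png',t['frame'])
```

```text
time_s 5.75
q [-11.9127, 29.2562, 41.5416, 99.7641, -21.9153, 59.6532, -36.6884]
eef_pos [0.5146, -0.1596, 0.2528]
eef_rot [[0.9615, 0.2748, -0.0047], [0.2748, -0.9615, -0.0001], [-0.0046, -0.0012, -1.0]]
force [0.2967, 0.2014, -0.5296]
wrist_torque [-0.0412, 0.1209, -0.0069]
width 0.4497
```

View pics/f.png

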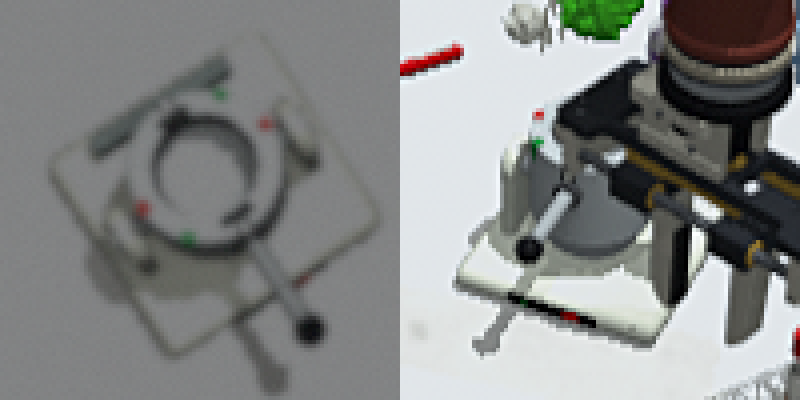

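View pics/g.png

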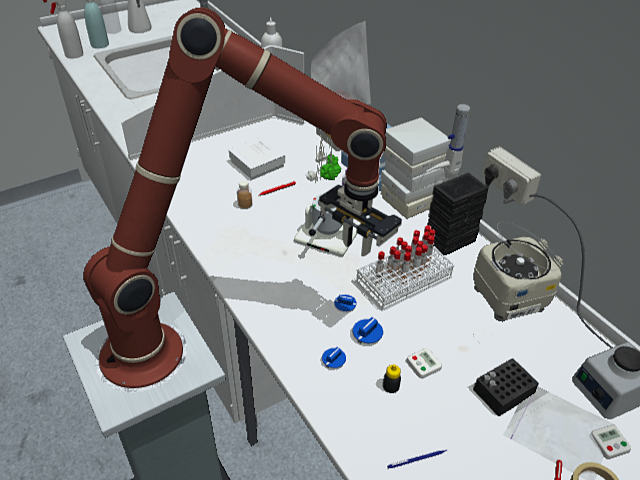

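Run:
```python
from h import *
s=load('top3')
hsv=cv2.cvtColor(s['frame'],cv2.COLOR_BGR2HSV).astype(int)
def blobs(lohi):
    f=s['frame'].astype(float);b,g,r=f[...,0],f[...,1],f[...,2]
    w=(g-np.maximum(r,b)) if lohi=='g' else (r-np.maximum(g,b))
    w=np.where(w>12,w,0);w[:150]=0;w[222:]=0;w[:,:230]=0;w[:,:1]=0;w[:,290:]=0
    n,l,S,c=cv2.connectedComponentsWithStats((w>0).astype(np.uint8))
    out=[]
    for i in range(1,n):
        if S[i,4]<3: continue
        v,u=np.nonzero(l==i);ww=w[v,u];p=np.array([(u*ww).sum()/ww.sum(),(v*ww).sum()/ww.sum()])
        q=plane(s,*p,.128);print(lohi,p.round(2),S[i,4],q.round(4),pt(s,*p.round()).round(4));out.append(q)
    return out
G=blobs('g');R=blobs('r')
for o in (G,R):
    if len(o)>=2: 
        d=o[0]-o[1];print('mid',(o[0]+o[1])/2,np.linalg.norm(d),np.degrees(np.arctan2(d[1],d[0])))
for x,y in ((310,330),): 
    u,v=210+x/4-.5,150+y/4-.5;print('ball',plane(s,u,v,.103),pt(s,u,v))
```

```text
g [264.52 173.03] 10 [0.6698 0.1268 0.128 ] [0.6692 0.1254 0.1313]
g [256.6  209.38] 13 [0.5833 0.143  0.128 ] [0.5836 0.1418 0.1314]
r [275.99 180.51] 16 [0.6524 0.0995 0.128 ] [0.6509 0.0994 0.1297]
r [245.34 201.75] 17 [0.6008 0.1698 0.128 ] [0.5999 0.1703 0.1297]
r [285.51 219.45] 6 [0.5607 0.0752 0.128 ] [0.5774 0.0793 0.0149]
mid [0.62652934 0.13492517 0.128     ] 0.08805707463679437 -10.602441059278087
mid [0.6266139  0.13464056 0.128     ] 0.08719349468824093 -53.68201645805965
ball [0.53430497 0.0721724  0.103     ] [0.53268021 0.07156196 0.11691382]
```

Emit:
{"api": "send_rows", "payload": {
  "jaw": [0.45,0.45,0.45,0.45,0.45,0.45,0.45],
  "linear": [
    [-0.018,-0.2,0],
    [-0.018,-0.313,-0.1],
    [-0.018,-0.313,-0.28],
    [-0.018,-0.313,-0.46],
    [-0.018,-0.313,-0.62],
    [-0.018,-0.313,-0.7],
    [-0.018,-0.313,-0.7]
  ],
  "yaw": [0.007,0.007,0.007,0.007,0.007,0.007,0.007]
}}

```text
time_s: 6.55
eef_pos: [0.5113, -0.23, 0.074]
eef_rot: [[0.956, 0.294, -0.01], [0.294, -0.956, 0.008], [-0.008, -0.01, -1.0]]
force: [-0.4, 0.6, 0.0]
width: 0.451
```

Run:
```python
from h import *
st()
t=snap('scene','scene4.png')
cv2.imwrite('pics/i.png',cv2.resize(t['frame'][270:390,310:430],(600,600),interpolation=3))
```

```text
time_s 6.55
q [3.0799, 43.6231, 30.9546, 106.2038, -33.4621, 40.3274, -19.3619]
eef_pos [0.5113, -0.23, 0.074]
eef_rot [[0.9559, 0.2935, -0.0103], [0.2936, -0.9559, 0.0075], [-0.0076, -0.0102, -0.9999]]
force [-0.3686, 0.5884, 0.0038]
wrist_torque [-0.0245, 0.2053, 0.0075]
width 0.4513
```

View pics/i.png

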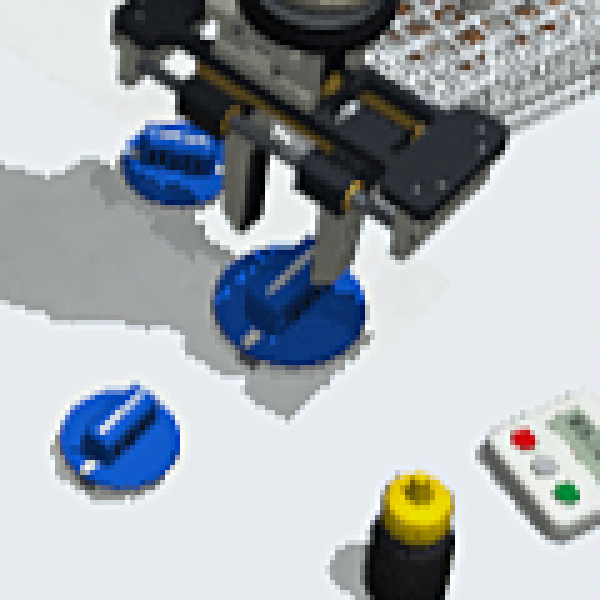

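Fingers straddle the bar, but y lags by 8 mm. I'll correct that before descending.

Emit:
{"api": "send_rows", "payload": {
  "jaw": [0.45,0.45,0.45,0.45],
  "linear": [
    [-0.004,-0.031,0],
    [-0.004,-0.031,0],
    [-0.004,-0.031,0],
    [-0.004,-0.031,0]
  ],
  "yaw": [0.004,0.004,0.004,0.004]
}}

```text
time_s: 7.0
eef_pos: [0.5119, -0.2393, 0.0769]
eef_rot: [[0.954, 0.299, -0.005], [0.299, -0.954, 0.005], [-0.003, -0.006, -1.0]]
force: [0.0, -0.2, 0.5]
width: 0.45
```

Emit:
{"api": "send_rows", "payload": {
  "jaw": [0.45,0.45,0.45,0.45,0.45,0.45],
  "linear": [
    [-0.006,0.004,-0.05],
    [-0.006,0.004,-0.1],
    [-0.006,0.004,-0.13],
    [-0.006,0.004,-0.132],
    [-0.006,0.004,-0.132],
    [-0.006,0.004,-0.132]
  ],
  "yaw": [-0.007,-0.007,-0.007,-0.007,-0.007,-0.007]
}}

```text
time_s: 7.6
eef_pos: [0.5105, -0.2385, 0.044]
eef_rot: [[0.958, 0.288, -0.005], [0.288, -0.958, 0.004], [-0.003, -0.006, -1.0]]
force: [0.1, -0.2, -0.4]
width: 0.451
```

Emit:
{"api": "send_rows", "payload": {
  "jaw": [0,0,0,0,0,0,0],
  "linear": [
    [0,0,0],
    [0,0,0],
    [0,0,0],
    [0,0,0],
    [0,0,0],
    [0,0,0],
    [0,0,0]
  ],
  "yaw": [0,0,0,0,0,0,0],
  "force": 45
}}

```text
time_s: 8.3
eef_pos: [0.5106, -0.2385, 0.0442]
eef_rot: [[0.958, 0.288, -0.005], [0.288, -0.958, 0.004], [-0.003, -0.006, -1.0]]
force: [-0.3, 1.1, 2.5]
width: 0.237
```

Emit:
{"api": "send_rows", "payload": {
  "jaw": [0,0,0,0,0,0,0,0,0,0,0],
  "linear": [
    [0,0,0.06],
    [0,0,0.2],
    [0,0,0.36],
    [0,0,0.52],
    [0,0,0.68],
    [0,0.05,0.82],
    [0.05,0.2,0.84],
    [0.1,0.36,0.84],
    [0.15,0.52,0.84],
    [0.2,0.68,0.84],
    [0.24,0.8,0.84]
  ],
  "yaw": [0,0,0,0,0,0,0.05,0.1,0.15,0.196,0.196]
}}

```text
time_s: 9.4
eef_pos: [0.5707, -0.0352, 0.2548]
eef_rot: [[0.823, 0.568, -0.006], [0.568, -0.823, 0.004], [-0.002, -0.007, -1.0]]
force: [-0.0, 0.0, -1.0]
width: 0.232
```

Emit:
{"api": "send_rows", "payload": {
  "jaw": [0,0,0,0,0,0,0,0],
  "linear": [
    [0.05,0.16,0],
    [0.1,0.32,0],
    [0.16,0.48,0],
    [0.2,0.6,0],
    [0.223,0.68,-0.04],
    [0.223,0.68,-0.12],
    [0.223,0.68,-0.14],
    [0.223,0.68,-0.14]
  ],
  "yaw": [0,0,-0.003,-0.003,-0.003,-0.003,-0.003,-0.003]
}}

```text
time_s: 10.2
eef_pos: [0.6254, 0.1331, 0.2188]
eef_rot: [[0.827, 0.562, -0.009], [0.562, -0.827, 0.003], [-0.006, -0.007, -1.0]]
force: [0.7, -0.1, -1.3]
width: 0.231
```

Run:
```python
from h import *
st()
t=snap('scene','scene5.png');s=snap('top','top5.png')
cv2.imwrite('pics/j.png',cv2.resize(np.hstack([t['frame'][150:270,260:380],s['frame'][140:260,210:330]]),(800,400),interpolation=3))
```

```text
time_s 10.2
q [-32.7592, 39.0953, 34.167, 85.4271, -23.592, 63.2338, -49.4661]
eef_pos [0.6254, 0.1331, 0.2188]
eef_rot [[0.827, 0.5621, -0.0086], [0.5622, -0.827, 0.0027], [-0.0056, -0.0071, -1.0]]
force [0.7168, -0.1476, -1.2668]
wrist_torque [-0.0412, 0.0768, -0.0174]
width 0.2313
```

View pics/j.png

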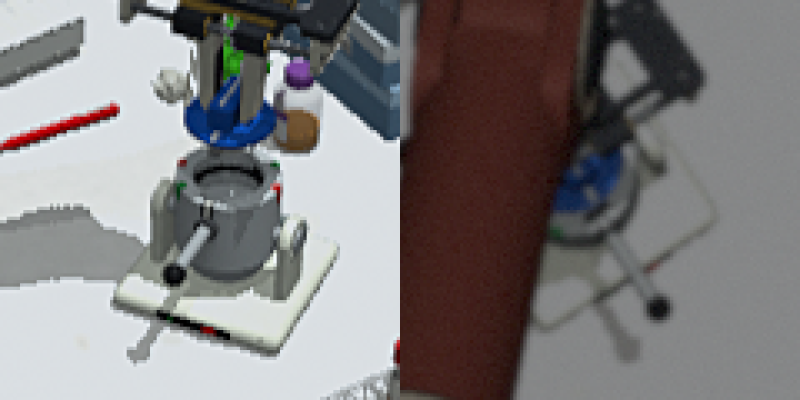

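The lid hangs level above the upright drum, with its front pointer over the handle. I'll check the relative position in the scene view.

Run:
```python
from h import *
t=load('scene5');print(manip.sense()['eef_pos'])
cv2.imwrite('pics/k.png',cv2.resize(t['frame'][165:230,305:355],(600,780)[:2],interpolation=3)[:600])
cv2.imwrite('pics/k.png',cv2.resize(t['frame'][165:225,300:360],(600,600),interpolation=3))
f=t['frame'].astype(float);b,g,r=f[...,0],f[...,1],f[...,2]
for nm,w in (('g',g-np.maximum(r,b)),('r',r-np.maximum(g,b))):
    w=np.where(w>35,w,0);w[:188]=0;w[212:]=0;w[:,:305]=0;w[:,350:]=0
    n,l,S,c=cv2.connectedComponentsWithStats((w>0).astype(np.uint8))
    for i in range(1,n):
        v,u=np.nonzero(l==i);ww=w[v,u];p=[(u*ww).sum()/ww.sum(),(v*ww).sum()/ww.sum()]
        print(nm,np.round(p,1),S[i,4],plane(t,*p,.128).round(4))
```

```text
[0.62668488 0.13306962 0.22058433]
g [342.5 199. ] 2 [0.6675 0.1259 0.128 ]
g [314.  205.3] 3 [0.5825 0.1432 0.128 ]
r [314.5 198.4] 4 [0.6001 0.1695 0.128 ]
r [342.5 206.4] 10 [0.649  0.0978 0.128 ]
```

View pics/k.png

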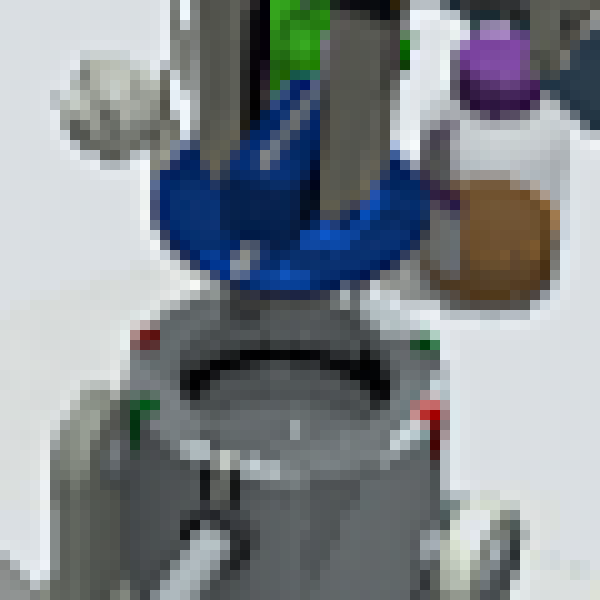

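Run:
```python
from h import *
t=load('scene5')
for z in (.1945,.196): 
    p=plane(t,323.6,190.7,z);print(p,'centre',p[:2]+.0365*np.array([.826,.563]))
```

```text
[0.59417399 0.11356139 0.1945    ] centre [0.62432299 0.13411089]
[0.59309948 0.11191151 0.196     ] centre [0.62324848 0.13246101]
```

Emit:
{"api": "send_rows", "payload": {
  "jaw": [0,0,0,0,0,0],
  "linear": [
    [0,0.005,-0.05],
    [0,0.005,-0.1],
    [0,0.005,-0.14],
    [0,0.005,-0.16],
    [0,0.005,-0.16],
    [0,0.005,-0.16]
  ],
  "yaw": [-0.005,-0.005,-0.005,-0.005,-0.005,-0.005]
}}

```text
time_s: 10.9
eef_pos: [0.6269, 0.1342, 0.1806]
eef_rot: [[0.831, 0.556, -0.004], [0.556, -0.831, 0.004], [-0.002, -0.005, -1.0]]
force: [0.2, -1.9, -0.8]
width: 0.237
```

Emit:
{"api": "send_rows", "payload": {
  "jaw": [0,0,0,0,0],
  "linear": [
    [0,0,-0.015],
    [0,0,-0.03],
    [0,0,-0.045],
    [0,0,-0.05],
    [0,0,-0.05]
  ],
  "yaw": [0.005,0.005,0.005,0.005,0.005]
}}

```text
time_s: 11.4
eef_pos: [0.6267, 0.1343, 0.1677]
eef_rot: [[0.827, 0.562, -0.005], [0.562, -0.827, 0.003], [-0.002, -0.006, -1.0]]
force: [-0.8, 0.4, -1.2]
width: 0.234
```

Emit:
{"api": "send_rows", "payload": {
  "jaw": [0,0,0,0,0,0],
  "linear": [
    [0,0,-0.01],
    [0,0,-0.02],
    [0,0,-0.03],
    [0,0,-0.036],
    [0,0,-0.036],
    [0,0,-0.036]
  ],
  "yaw": [0,0,0,0,0,0]
}}

```text
time_s: 12.0
eef_pos: [0.6267, 0.1344, 0.1593]
eef_rot: [[0.827, 0.562, -0.005], [0.562, -0.827, 0.004], [-0.002, -0.006, -1.0]]
force: [-1.4, 0.0, 3.6]
width: 0.234
```

Emit:
{"api": "send_rows", "payload": {
  "jaw": [0,0,0],
  "linear": [
    [0,0,-0.008],
    [0,0,-0.008],
    [0,0,-0.008]
  ],
  "yaw": [0,0,0]
}}

```text
time_s: 12.3
eef_pos: [0.6267, 0.1343, 0.1592]
eef_rot: [[0.827, 0.562, -0.004], [0.562, -0.827, 0.005], [-0.001, -0.006, -1.0]]
force: [-3.7, 1.0, 9.1]
width: 0.232
```

Run:
```python
from h import *
st()
t=snap('scene','scene6.png')
cv2.imwrite('pics/l.png',cv2.resize(t['frame'][165:225,300:360],(600,600),interpolation=3))
```

```text
time_s 12.3
q [-31.8969, 42.4977, 32.2452, 89.1999, -26.0856, 56.1548, -47.4043]
eef_pos [0.6267, 0.1343, 0.1592]
eef_rot [[0.8269, 0.5623, -0.0043], [0.5623, -0.8269, 0.0046], [-0.0009, -0.0062, -1.0]]
force [-3.7423, 0.9931, 9.1104]
wrist_torque [-0.2302, 1.0007, -0.0599]
width 0.2318
```

View pics/l.png

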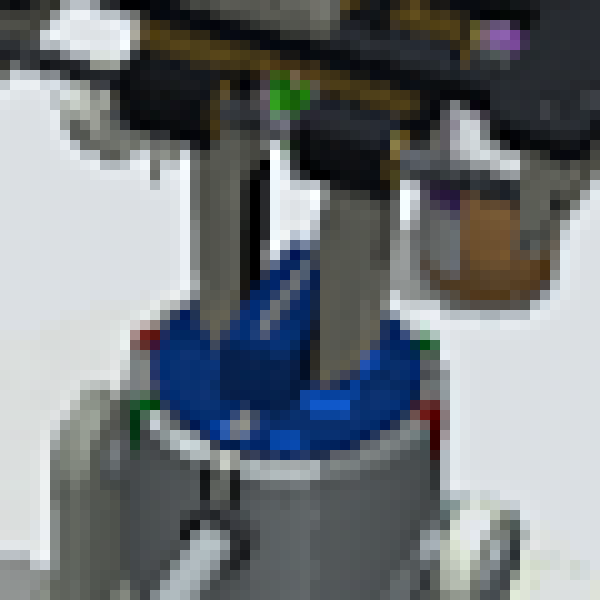

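The lid is seated: z 0.1592 matches the prediction, it holds at 9 N, and the pointer is at the white mark. Now the twist.

Emit:
{"api": "send_rows", "payload": {
  "jaw": [0,0,0,0,0,0,0,0,0,0,0,0],
  "linear": [
    [0,0,-0.002],
    [0,0,-0.002],
    [0,0,-0.002],
    [0,0,-0.002],
    [0,0,-0.002],
    [0,0,-0.002],
    [0,0,-0.002],
    [0,0,-0.002],
    [0,0,-0.002],
    [0,0,-0.002],
    [0,0,-0.002],
    [0,0,-0.002]
  ],
  "yaw": [-0.03,-0.07,-0.11,-0.15,-0.19,-0.23,-0.27,-0.31,-0.35,-0.39,-0.4,-0.4],
  "force": 50
}}

```text
time_s: 13.55
eef_pos: [0.6278, 0.1346, 0.1593]
eef_rot: [[1.0, -0.03, 0.002], [-0.03, -1.0, 0.006], [0.002, -0.006, -1.0]]
force: [2.0, 0.5, 3.0]
width: 0.228
```

Emit:
{"api": "send_rows", "payload": {
  "jaw": [0,0,0,0,0,0],
  "linear": [
    [-0.002,0,-0.003],
    [-0.002,0,-0.003],
    [-0.002,0,-0.003],
    [-0.002,0,-0.003],
    [-0.002,0,-0.003],
    [-0.002,0,-0.003]
  ],
  "yaw": [-0.03,-0.06,-0.09,-0.099,-0.099,-0.099]
}}

```text
time_s: 14.15
eef_pos: [0.6278, 0.1344, 0.1591]
eef_rot: [[0.983, -0.183, 0.004], [-0.183, -0.983, 0.006], [0.003, -0.007, -1.0]]
force: [0.4, -0.1, 5.4]
width: 0.233
```

Run:
```python
from h import *
st()
t=snap('scene','scene7.png');s=snap('top','top7.png')
cv2.imwrite('pics/m.png',np.hstack([cv2.resize(t['frame'][165:225,300:360],(400,400),interpolation=3),cv2.resize(s['frame'][150:250,220:320],(400,400),interpolation=3)]))
```

```text
time_s 14.15
q [-37.7557, 45.6368, 44.224, 89.6743, -35.8427, 59.3035, -83.9731]
eef_pos [0.6278, 0.1344, 0.1591]
eef_rot [[0.9831, -0.1829, 0.0044], [-0.1829, -0.9831, 0.0059], [0.0032, -0.0066, -1.0]]
force [0.3954, -0.0565, 5.4092]
wrist_torque [-0.0324, 0.118, 0.1094]
width 0.233
```

View pics/m.png

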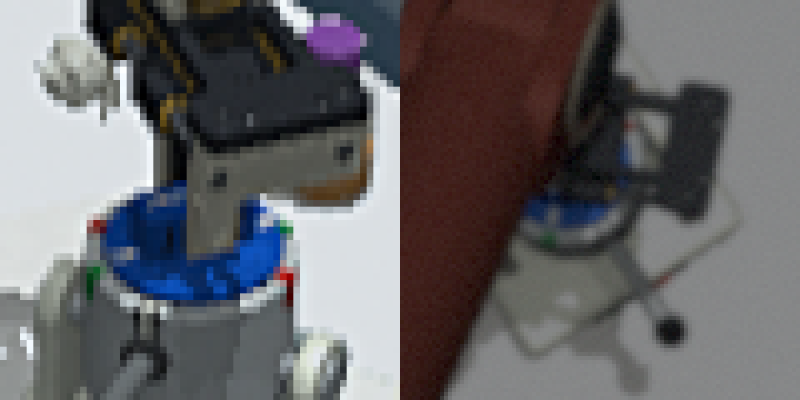

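Run:
```python
from h import *
t=load('scene7')
F=t['frame'];cv2.imwrite('pics/n.png',cv2.resize(F[190:220,308:348],(800,600),interpolation=0))
f=F.astype(int);mn=f.min(2);ys,xs=np.mgrid[198:208,314:323]
w=np.clip(f[198:208,314:323].min(2)-60,0,None); print(f[198:208,314:323].min(2))
```

```text
[[ 27  47  33   0   3   7   4  10  10]
 [ 50  16  11   1  10   8   3   6   2]
 [114  43   0   6   8   6   6   6   4]
 [125  46   3   0   0   0   0   4   4]
 [123  53  39  55  85 123  51   7   4]
 [128  59  55  79 103 119  48  10   6]
 [ 92  81  44  50  53  19   7   7   5]
 [ 13  78  71   8   0   4  12   5  10]
 [ 32 100 118  53   1   5   6   8   9]
 [ 63 126 133 105  71  10   0   9  12]]
```

View pics/n.png

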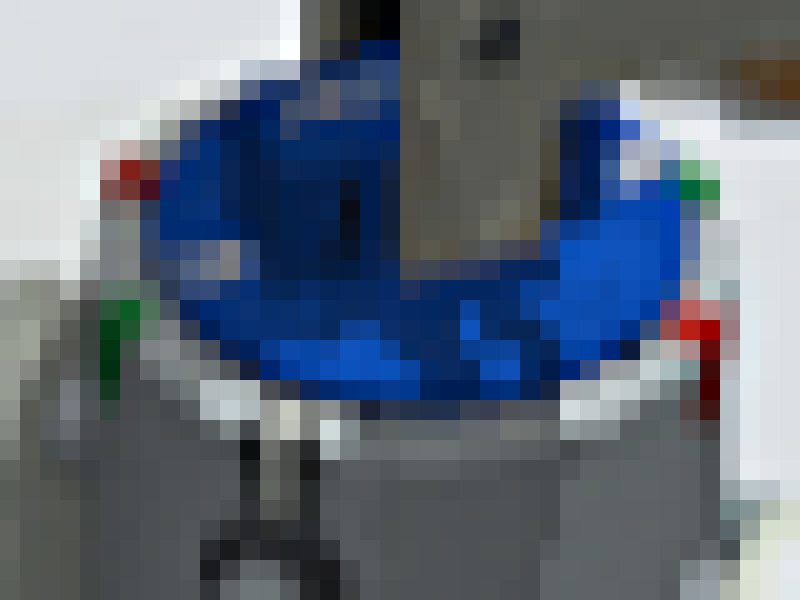

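Run:
```python
from h import *
t=load('scene7')
a=plane(t,318.2,202.5,.134);b=plane(t,339.4,197.7,.134);d=b-a
print(a,b,(a+b)/2,np.linalg.norm(d),np.degrees(np.arctan2(d[1],d[0])))
for p in (a,b): print(np.degrees(np.arctan2(p[1]-.1342,p[0]-.6248)))
ga=plane(t,313.7,205.4,.128);gb=plane(t,342.4,199,.128);d=gb-ga;print(ga,gb,np.degrees(np.arctan2(d[1],d[0])))
```

```text
[0.59513186 0.14148722 0.134     ] [0.65883962 0.12918511 0.134     ] [0.62698574 0.13533616 0.134     ] 0.06488467074968948 -10.92942362898275
166.19995282466462
-8.380824398471784
[0.58130476 0.14319762 0.128     ] [0.66733831 0.12604551 0.128     ] -11.274961257958953
```

Emit:
{"api": "send_rows", "payload": {
  "jaw": [0,0,0,0,0],
  "linear": [
    [0,0,-0.004],
    [0,0,-0.004],
    [0,0,-0.004],
    [0,0,-0.004],
    [0,0,-0.004]
  ],
  "yaw": [-0.003,-0.003,-0.003,-0.003,-0.003]
}}

```text
time_s: 14.75
eef_pos: [0.6278, 0.1344, 0.1591]
eef_rot: [[0.983, -0.186, 0.005], [-0.186, -0.983, 0.006], [0.003, -0.007, -1.0]]
force: [-1.5, 1.1, 6.9]
width: 0.235
```

Run:
```python
from h import *
st()
t=snap('scene','scene8.png');cv2.imwrite('pics/o.png',t['frame'])
s=load('top7')
u,v=220+670/4-.5,150+330/4-.5;print('ball',plane(s,u,v,.103),pt(s,u,v))
```

```text
time_s 14.75
q [-37.7592, 45.6387, 44.2555, 89.6941, -35.9089, 59.2956, -84.0832]
eef_pos [0.6278, 0.1344, 0.1591]
eef_rot [[0.9826, -0.1858, 0.0047], [-0.1859, -0.9826, 0.0065], [0.0034, -0.0072, -1.0]]
force [-1.5184, 1.0695, 6.8627]
wrist_torque [0.0182, 0.4902, 0.2279]
width 0.2351
ball [ 0.53831741 -0.16430176  0.103     ] [ 5.50690381e-01 -1.76473719e-01 -5.28849085e-04]
```

View pics/o.png

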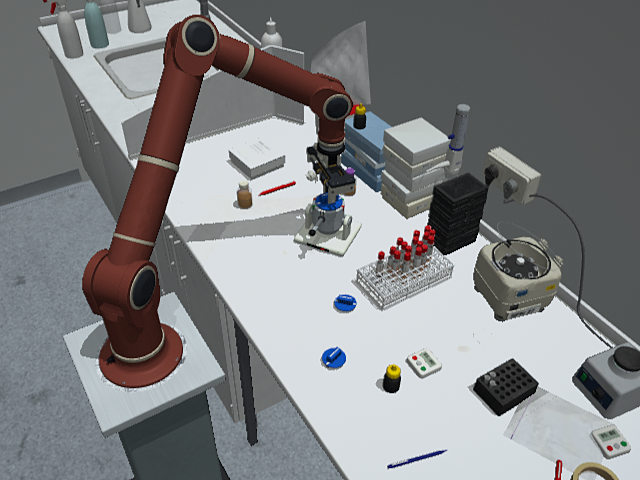

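The lid is held at the green marks and the bystanders are unmoved. The "ball" figure in that print used a wrong pixel column, because I missed the 400 px mosaic offset. The corrected pixel, about (287,232), is the same as when the drum was upright. I'm handing in.

Run:
```python
from h import *
manip.close_job(); st()
```

```text
the job is handed in; nothing more can be done
the job is handed in; nothing more can be done
```

The job is handed in at about 15 s of the 67 s allowed. The drum is upright, the large blue lid is home in it, and the arm is holding the lid at the green half-turn marks.

- **Drum:** I lifted it by the front handle until it pushed back with about 21 N at its stop. It stayed upright after release: the coloured rim marks and the handle ball both fit an upright drum.
- **Lid:** I lowered it in with its pointers at the white marks. It stopped at tool height 0.1592 m, exactly as predicted for fully home, and went no lower under about 9 N.
- **Twist:** I turned it clockwise about 45° and kept hold with a 50 N grip.
    - **Camera:** the last measurement put the pointers at -10.9° and the green marks at -11.3°.
    - **Tool:** it read -10.5° then and -10.7° after a final half-second hold; the top camera had put the green marks at -10.6°.
- **Bystanders:** the other things on the bench looked unmoved in the last picture.

**Disagreements:** the two cameras differed by about 2 mm on the drum's centre, within their calibration. One late check of the handle ball printed a wrong position because I gave it the wrong pixel. Read by eye, the correct pixel matched the upright position; I did not re-measure it. The hand-in returned no verdict, and I could not read the state afterwards.

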